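# Sort the ripe mangoes from the hard ones by feel

### The job

Three mangoes lie in the pulp tray on the stall's worktop: feel with a gentle squeeze of the fingers which are ripe (they give) and which are still hard, and set each ripe one down in the steel tray and each hard one down in the cane basket, every mango lying on the floor of its container. Do not squeeze any mango hard enough to bruise it (more than 20 N), do not drop or throw them, and leave the tumbler, the wooden press and the bowl where they are.

Things in the scene. Friction and masses are not known exactly. Their poses are not given: they have to be found in the camera images.
- place_1 (a point): place 1 of three in a row in a low moulded pulp tray (360 x 155 mm, fixed, rims 9 mm). A mango lies there at the start, up to 4 mm and 0.08 rad off; point: its centre, 30 mm above the worktop, z up. Mango: 96 long (x), 58 wide (y), 52 mm high, 0.15-0.3 kg. Pinch its flat cheeks (+y, -y) from above; over 20 N per finger bruises it. Which mango lies here varies. Next place 115 mm off in x.
- place_2 (a point): place 2 of three in a row in a low moulded pulp tray (360 x 155 mm, fixed, rims 9 mm). A mango lies there at the start, up to 4 mm and 0.08 rad off; point: its centre, 30 mm above the worktop, z up. Mango: 96 long (x), 58 wide (y), 52 mm high, 0.15-0.3 kg. Pinch its flat cheeks (+y, -y) from above; over 20 N per finger bruises it. Which mango lies here varies. Next place 115 mm off in x.
- place_3 (a point): place 3 of three in a row in a low moulded pulp tray (360 x 155 mm, fixed, rims 9 mm). A mango lies there at the start, up to 4 mm and 0.08 rad off; point: its centre, 30 mm above the worktop, z up. Mango: 96 long (x), 58 wide (y), 52 mm high, 0.15-0.3 kg. Pinch its flat cheeks (+y, -y) from above; over 20 N per finger bruises it. Which mango lies here varies. Next place 115 mm off in x.
- mango_a_l (a joint): how far (m) a cheek of mango_a is pressed in: 0 untouched, at most 0.010. It springs back. All mangoes look alike (6 mm stalk at one end). If ripe, each of the two cheeks yields about 0.8 mm per N of grip (at 8 N the 58 mm width becomes about 45); if hard, under 0.2 mm per N. 6 to 12 N lifts either. The place where mango_a starts varies and is not given.
- mango_b_l (a joint): how far (m) a cheek of mango_b is pressed in: 0 untouched, at most 0.010. It springs back. All mangoes look alike (6 mm stalk at one end). If ripe, each of the two cheeks yields about 0.8 mm per N of grip (at 8 N the 58 mm width becomes about 45); if hard, under 0.2 mm per N. 6 to 12 N lifts either. The place where mango_b starts varies and is not given.
- mango_c_l (a joint): how far (m) a cheek of mango_c is pressed in: 0 untouched, at most 0.010. It springs back. All mangoes look alike (6 mm stalk at one end). If ripe, each of the two cheeks yields about 0.8 mm per N of grip (at 8 N the 58 mm width becomes about 45); if hard, under 0.2 mm per N. 6 to 12 N lifts either. The place where mango_c starts varies and is not given.
- tray: shallow stainless steel tray, fixed, 190 mm (x) by 270 mm (y) outside, walls 4 mm thick and 26 mm high (rim overhangs 10 mm outward), floor 4 to 5 mm thick; origin: centre of its underside, x and y along its sides, z up. Tray and basket stand either side of the pulp tray, which side varies.
- basket: cane basket, woven look, fixed, 190 mm (x) by 270 mm (y) outside, walls 4 mm thick (8 mm with the weave) and 42 mm high, floor 4 to 5 mm thick; origin at the centre of its underside, on the worktop; x and y along its sides, z up.
- tumbler: blue drinking tumbler, 72 mm across, 110 mm high, standing to the left beyond the mangoes; bystander; origin at the centre of its foot, z up
- press: dark wooden two-bar hand press with a brass hinge, lying flat, 50 mm (x) by about 355 mm (y), 36 mm high, to the right beyond the mangoes; bystander; origin on its underside, 30 mm from the hinge end (+y) and 325 mm from the handle end (-y)
- bowl: small steel bowl, 110 mm across, 45 mm high, to the left near the robot; bystander; origin at the centre of its foot, z up
Not all that is in view belongs to the job. What is shaped like the part that bears mango_c_l but green or red is not meant.

How it is judged:
By the outcome, as a careful person would: the job done as asked, in the order asked, and still so for the second after the job is handed in, with the robot touching nothing.
It also fails if it takes over 72 s, if anything falls off the work surface, if the arm or the gripper's body presses on something with over 40 N, if the wrist force passes 120 N, or if a joint passes its speed limit or range.

### The arm

A 6-joint arm with a two-finger parallel gripper is mounted at the origin on the work surface. World frame = base frame: x ahead of the robot, y to its left, z up, the work surface at z = 0. Lengths are in m, angles in rad, forces in N, time in s.
With the tool pointing down it reaches from about 0.375 to 0.9 m from the base axis. Payload 3.1 kg.
Tool frame: the origin (TCP) lies at the very end of the fingers, on their centre line; the grasp point (between the pads) lies 19 mm behind it (arm.pinch_z is the distance from the TCP to the grasp point, in m); z points along the fingers, x is the direction in which the jaws open and shut, and the axes are right-handed (so a half turn about z gives the same grasp; the last joint's range is limited). The gripper opens to 87 mm and grips with 3 to 60 N. Pads are 19 mm wide; open, the fingers measure 117 mm over their backs; the gripper's body (75 mm by 190 mm) begins 51 mm behind the grasp point.
Start: joints at [1.042, 0.527, 1.433, -0, 1.181, -0.178], TCP at [0.215, 0.587, 0.186] pointing down, gripper open.
Joint ranges: [-3.08, 3.08], [-0.75, 2.2], [0.22, 2.44], [-1.43, 4.57], [0, 2.65], [-2.85, 2.85]. Speed limits (rad/s): [2.79, 2.79, 3.14, 3.14, 3.14, 3.14].

### API

Orientations are given as a rotation vector (axis times angle).
In Python, from plant import arm gives the robot as it stands. The module is installed in compiled form; this text tells all that it offers.
- The arm moves only by the tool apply_moves, never from a script. Its argument "motion" is a list of rows, each a list of 7 numbers: the shift along the tool's x, y, z in mm, then the turn, a rotation vector about the tool's x, y, z in degrees, then the opening, from 0 (shut) to 1 (fully open). A call has 1 to 20 rows; each row shifts and turns the commanded pose from where the row before left it, along the tool's axes as they then stand; what a row does not reach is not made up. A row lasts 1/10 s, in which the tool goes at most 50 mm and 8.59 degrees, less where a joint would pass 70% of its speed; a pose out of reach is approached as far as the arm can. A call with a gripper value outside its range is refused whole. The fingers move at their own pace and stop on an object; "squeeze" is the grip in N (left out, the last holds). Time passes only in rows, so rows that do not move let the fingers close. It gives the time, the measured TCP pose, the force and the opening at its end, in the units of the state.
- arm.read_state(): the state, without advancing time (a new reading comes with each control period).
- arm.grab_frame(name): name is "scene" or "top" or "wrist"; returns a dict with "color" (480x640x3 uint8, blue, green, red), "camera_matrix" (3x3 intrinsics, pixels), "extrinsics" (4x4, takes a point from camera to world coordinates); the wrist camera has in their place "mount" (4x4, takes a point from camera to tool coordinates, whose origin is the TCP and whose axes are the tool frame's). Camera axes: x right, y down, z forward; pixel columns grow to the right and rows downward; lengths in m; the calibration is good to about 2 mm. The wrist camera is an equidistant fisheye: a pixel r from the principal point sees the ray r / f radians off the axis. A picture is of the moment at which its call begins: read the wrist's pose just before it. There is no depth.
- arm.hand_in(): hands the job in, once; it reports no verdict.
Trained networks look in the newest picture that a camera, given by its name, has taken for a name from the list of things; names that differ only in an ending like _2 or _b are one class to them, and where a whole thing is asked for, a point or a joint stands for the part that bears it (a point fixed in the world has none). Each returns a list of dicts, best first, with "conf" (0 to 1); they miss things now and then, are a little off and sometimes report something else, mostly with a low value. They report only what shows in the picture. A call takes as long as a camera call. They do not tell look-alikes from the thing itself.
- arm.search_frame(camera, target): "at" ([x, y, z] in m, in world coordinates, good to about 4 mm: the middle of the surface that is visible of it).
- arm.trace(camera, target): "pixels" (480x640 bool, what is visible of it).
The state is a dict: "time_s": time; "joint_pos": joint angles; "joint_vel": joint speeds; "tau": joint torques, N m; "position": TCP position; "tcp_rot": TCP orientation; "wrist_force": force on the tool from outside, world axes, zero at the start; "wrist_torque": the same for the moment, N m; "grip_width": finger opening in m.
Only numpy, scipy, OpenCV 4.12 (cv2) and the standard library are available. Lean on these libraries where they do the work, as an engineer would, in place of code of your own. Each camera call takes 0.05 s, during which the arm holds its last target. There are 200 camera calls.

## Working session

There is one attempt and no reset: what is moved stays moved. The work goes in short steps, Python scripts to look and compute and a tool call to move; the robot and the scene stay as the last step left them, time stands still between calls to the robot, and variables do not carry over. Pictures are saved under pics/ and viewed, about 8 in all and at most 12, crops included, and the job is handed in when it is done.

Besides the shell and the picture viewer there is one more tool, called after "Request:" as a command line: name --pt "numbers of a row" for each row, then --argument value for the rest. apply_moves: Moves the arm, as the interface text tells. Its arguments: {"type":"object","properties":{"motion":{"type":"array","items":{"type":"array","items":{"type":"number"}}},"squeeze":{"type":"number"}},"required":["motion"]}

```bash
mkdir -p pics; python3 - <<'E'
from plant import arm
import cv2,numpy as np
s=arm.read_state();print({k:np.round(v,3).tolist() for k,v in s.items()},arm.pinch_z)
for c in ("scene","top"):
    f=arm.grab_frame(c);cv2.imwrite(f"pics/{c}0.png",f["color"])
    print(c,f["camera_matrix"].round(1).tolist(),f["extrinsics"].round(3).tolist())
    for t in ("mango_a_l","tray","basket","tumbler","press","bowl"):
        print(t,[(np.round(d["at"],3).tolist(),round(d["conf"],2)) for d in arm.search_frame(c,t)])
E
```

```text
{'time_s': 0.0, 'joint_pos': [1.041, 0.528, 1.434, -0.0, 1.181, -0.179], 'joint_vel': [-0.001, 0.001, 0.0, -0.0, -0.001, 0.002], 'tau': [0.001, -44.004, -17.659, 0.063, 0.058, -0.0], 'position': [0.214, 0.586, 0.185], 'tcp_rot': [2.574, 1.799, -0.003], 'wrist_force': [-0.372, -0.282, -0.737], 'wrist_torque': [0.045, 0.002, -0.03], 'grip_width': 0.087} 0.0187
scene [[611.4, 0.0, 323.1], [0.0, 611.4, 235.6], [0.0, 0.0, 1.0]] [[-0.489, 0.513, -0.705, 1.455], [0.872, 0.294, -0.391, 0.528], [0.006, -0.806, -0.592, 0.858], [0.0, 0.0, 0.0, 1.0]]
mango_a_l [([0.715, 0.025, 0.045], 0.81)]
tray [([0.501, -0.337, 0.004], 0.58)]
basket [([0.519, 0.335, 0.006], 0.8), ([0.597, 0.026, 0.046], 0.2)]
tumbler [([0.761, 0.204, 0.079], 0.61)]
press [([0.757, -0.318, 0.033], 0.78), ([0.479, 0.023, 0.038], 0.3), ([0.621, 0.031, 0.006], 0.23)]
bowl [([0.256, 0.325, 0.031], 0.64)]
top [[518.9, 0.0, 319.3], [0.0, 518.9, 238.9], [0.0, 0.0, 1.0]] [[-0.016, -0.98, 0.2, 0.267], [-1.0, 0.017, 0.0, -0.016], [-0.004, -0.2, -0.98, 1.368], [0.0, 0.0, 0.0, 1.0]]
mango_a_l [([0.695, 0.026, 0.047], 0.48)]
tray []
basket [([0.532, 0.334, 0.006], 0.95)]
tumbler [([0.752, 0.209, 0.07], 0.72)]
press [([0.281, 0.332, 0.021], 0.74), ([0.75, -0.338, 0.031], 0.62)]
bowl [([0.282, 0.332, 0.021], 0.74), ([0.573, -0.004, 0.008], 0.73)]
```

View pics/top0.png

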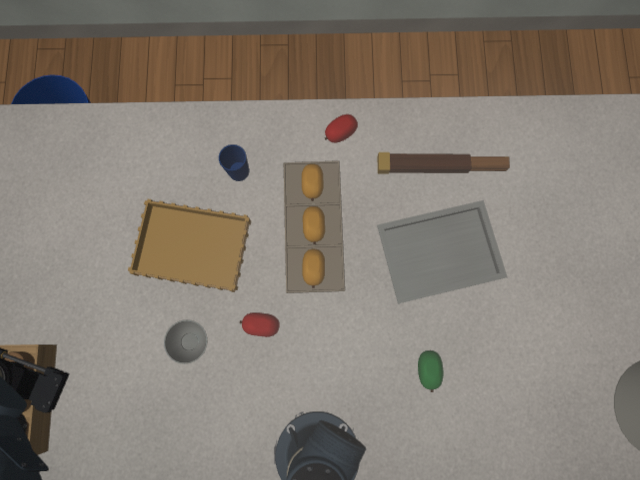

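View pics/scene0.png

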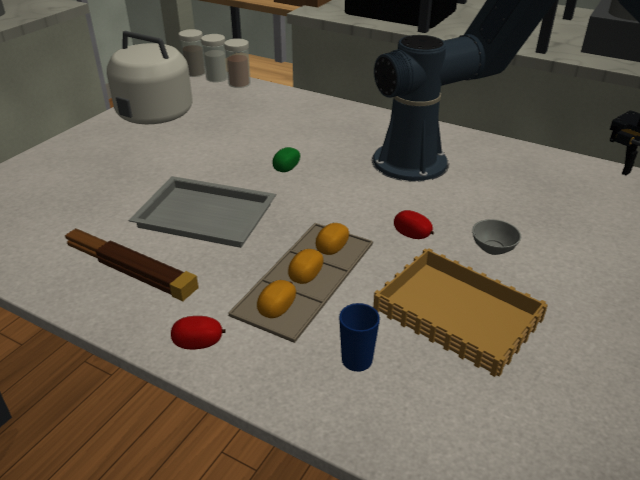

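The top view shows mangoes at (312,181), (314,224) and (313,267), the basket centred near (190,245) and the steel tray near (441,252). The red mangoes at (341,128) and (260,324) and the green one at (430,370) are decoys. Next I triangulate the mangoes and the container corners.

```bash
cat > h.py <<'E'
from plant import arm
import cv2,numpy as np
from scipy.spatial.transform import Rotation as R
def ray(f,p):
    K,E=f["camera_matrix"],f["extrinsics"]
    d=E[:3,:3]@np.linalg.inv(K)@[p[0],p[1],1]; return E[:3,3],d/np.linalg.norm(d)
def atz(f,p,z):
    o,d=ray(f,p); return o+d*(z-o[2])/d[2]
def tri(r):
    A=b=0
    for o,d in r:
        P=np.eye(3)-np.outer(d,d);A=A+P;b=b+P@o
    x=np.linalg.solve(A,b); return x,max(np.linalg.norm((np.eye(3)-np.outer(d,d))@(x-o)) for o,d in r)
def mangoes(f):
    h=cv2.cvtColor(f["color"],cv2.COLOR_BGR2HSV)
    m=cv2.inRange(h,(12,190,120),(24,255,255))
    m=cv2.morphologyEx(m,cv2.MORPH_OPEN,np.ones((3,3)))
    n,l,s,c=cv2.connectedComponentsWithStats(m)
    return [(c[i],s[i,4],l==i) for i in range(1,n) if s[i,4]>150]
E
python3 - <<'E'
from h import *
T=arm.grab_frame("top");S=arm.grab_frame("scene")
def cand(f):
    o=[]
    for c,a,m in mangoes(f):
        w=atz(f,c,.03)
        if .4<w[0]<.8 and abs(w[1])<.15:
            P=np.array([atz(f,p[::-1],.03)[:2] for p in np.argwhere(m)]); v=np.linalg.svd(P-P.mean(0),full_matrices=False)[2][0]
            o.append((c,w,a,np.degrees(np.arctan(v[1]/v[0]))))
    return sorted(o,key=lambda q:q[1][0])
a,b=cand(T),cand(S)
print(len(a),len(b))
for p,q in zip(a,b):
    x,e=tri([ray(T,p[0]),ray(S,q[0])]);print(p[1].round(3),q[1].round(3),p[2],q[2],"tri",x.round(4),round(e,4),"yaw",round(p[3],1))
for n,z,cs in (("basket",.042,[(148,202),(249,217),(235,290),(131,271)]),("tray",.026,[(378,225),(484,203),(506,276),(399,302)])):
    P=np.array([atz(T,c,z) for c in cs]);u=P[1]-P[0]+P[2]-P[3]
    print(n,P.mean(0).round(3),P[:,:2].round(3).tolist(),"long axis deg",np.degrees(np.arctan2(u[1],u[0])))
r=R.from_rotvec(arm.read_state()["tcp_rot"]).as_matrix();print(r.round(3))
# rim heights by two views
for n,(pt,ps) in {"basket far-left":((148,202),(497,364)),"basket near-left":((131,271),(545,305)),"tray far-right":((484,203),(132,219)),"tray near-left":((399,302),(275,195))}.items():
    x,e=tri([ray(T,pt),ray(S,ps)]);print(n,x.round(3),round(e,3))
E
```

```text
0 3
basket [0.529 0.32  0.042] [[0.645, 0.437], [0.6, 0.169], [0.408, 0.203], [0.462, 0.472]] long axis deg -100.44408603841451
tray [ 0.504 -0.336  0.026] [[0.576, -0.171], [0.632, -0.457], [0.435, -0.498], [0.372, -0.217]] long axis deg -78.22284358742365
[[ 0.344  0.939  0.   ]
 [ 0.939 -0.344  0.   ]
 [ 0.     0.    -1.   ]]
basket far-left [0.649 0.44  0.029] 0.002
basket near-left [0.462 0.476 0.037] 0.002
tray far-right [ 0.63  -0.455  0.025] 0.003
tray near-left [ 0.371 -0.216  0.025] 0.002
```

```bash
python3 - <<'E'
from h import *
T=arm.grab_frame("top");S=arm.grab_frame("scene")
print(cv2.cvtColor(T["color"],cv2.COLOR_BGR2HSV)[[181,224,267],[312,314,313]].tolist())
def cand(f,smin):
    h=cv2.cvtColor(f["color"],cv2.COLOR_BGR2HSV)
    m=cv2.morphologyEx(cv2.inRange(h,(10,smin,60),(26,255,255)),cv2.MORPH_OPEN,np.ones((3,3)))
    n,l,s,c=cv2.connectedComponentsWithStats(m);o=[]
    for i in range(1,n):
        w=atz(f,c[i],.03)
        if s[i,4]>150 and .4<w[0]<.8 and abs(w[1])<.15:
            P=np.array([atz(f,p[::-1],.03)[:2] for p in np.argwhere(l==i)]); v=np.linalg.svd(P-P.mean(0),full_matrices=False)[2][0]
            o.append((c[i],w,s[i,4],np.degrees(np.arctan(v[1]/v[0]))))
    return sorted(o,key=lambda q:q[1][0])
a,b=cand(T,150),cand(S,190)
print(len(a),len(b))
for p,q in zip(a,b):
    x,e=tri([ray(T,p[0]),ray(S,q[0])]);print(p[1].round(3),q[1].round(3),p[2],q[2],"tri",x.round(4),round(e,4),"yaw",round(p[3],1))
E
```

```text
[[18, 149, 157], [17, 148, 157], [17, 148, 157]]
1 3
[0.58  0.013 0.03 ] [0.466 0.001 0.03 ] 201 725 tri [0.5552 0.028  0.1001] 0.0186 yaw 0.2
```

```bash
cat >> h.py <<'E'
def cand(f,smin):
    h=cv2.cvtColor(f["color"],cv2.COLOR_BGR2HSV)
    m=cv2.morphologyEx(cv2.inRange(h,(10,smin,60),(26,255,255)),cv2.MORPH_OPEN,np.ones((3,3)))
    n,l,s,c=cv2.connectedComponentsWithStats(m);o=[]
    for i in range(1,n):
        w=atz(f,c[i],.03)
        if s[i,4]>150 and .4<w[0]<.8 and abs(w[1])<.15:
            P=np.array([atz(f,p[::-1],.03)[:2] for p in np.argwhere(l==i)]); v=np.linalg.svd(P-P.mean(0),full_matrices=False)[2][0]
            o.append((c[i],w,s[i,4],np.degrees(np.arctan(v[1]/v[0]))))
    return sorted(o,key=lambda q:q[1][0])
E
python3 - <<'E'
from h import *
T=arm.grab_frame("top");S=arm.grab_frame("scene")
a,b=cand(T,110),cand(S,150)
print(len(a),len(b))
for p,q in zip(a,b):
    x,e=tri([ray(T,p[0]),ray(S,q[0])]);print(p[1].round(3),q[1].round(3),p[2],q[2],"tri",x.round(4),round(e,4),"yaw",round(p[3],1))
E
```

```text
3 3
[0.466 0.003 0.03 ] [0.465 0.001 0.03 ] 654 759 tri [0.4661 0.0024 0.0312] 0.0003 yaw -1.5
[0.581 0.001 0.03 ] [ 0.58  -0.001  0.03 ] 640 891 tri [5.813e-01 5.000e-04 3.140e-02] 0.0005 yaw 1.4
[0.701 0.003 0.03 ] [0.699 0.002 0.03 ] 603 1072 tri [0.7005 0.0029 0.0313] 0.0005 yaw -0.5
```

Triangulation puts the mangoes at (0.466, 0.002), (0.581, 0.000) and (0.700, 0.003), with centre height about 31 mm and yaw within 1.5°. First move: above place 1.

Request:
apply_moves --pt "-33 31.25 0 0 0 0 1" --pt "-33 31.25 0 0 0 0 1" --pt "-33 31.25 0 0 0 0 1" --pt "-33 31.25 0 0 0 0 1" --pt "-33 31.25 0 0 0 0 1" --pt "-33 31.25 0 0 0 0 1" --pt "-33 31.25 0 0 0 0 1" --pt "-33 31.25 0 0 0 0 1" --pt "-33 31.25 0 0 0 0 1" --pt "-33 31.25 0 0 0 0 1" --pt "-33 31.25 0 0 0 0 1" --pt "-33 31.25 0 0 0 0 1" --pt "-33 31.25 0 0 0 0 1" --pt "-33 31.25 0 0 0 0 1" --pt "0 0 20 0 0 -6.7 1" --pt "0 0 20 0 0 -6.7 1" --pt "0 0 20 0 0 -6.7 1" --pt "0 0 0 0 0 0 1" --squeeze 6

```text
time_s: 2.8
position: [0.465, 0.0029, 0.1238]
tcp_rot: [-2.219, -2.217, 0.004]
wrist_force: [-0.3, -0.4, -0.2]
grip_width: 0.0869
```

Request:
apply_moves --pt "0 0 25 0 0 0 1" --pt "0 0 25 0 0 0 1" --pt "0 0 25 0 0 0 1" --pt "0 0 15 0 0 0 1" --pt "0 0 12 0 0 0 0.85" --pt "0 0 8 0 0 0 0.75" --pt "0 0 0 0 0 0 0.7" --pt "0 0 0 0 0 0 0.65" --pt "0 0 0 0 0 0 0.6" --pt "0 0 0 0 0 0 0.5" --pt "0 0 0 0 0 0 0.4" --pt "0 0 0 0 0 0 0.4" --pt "0 0 0 0 0 0 0.4" --squeeze 6

```text
time_s: 4.1
position: [0.4671, 0.0026, 0.0159]
tcp_rot: [2.221, 2.221, 0.0]
wrist_force: [-0.2, -0.9, 2.0]
grip_width: 0.0363
```

```bash
python3 - <<'E'
from h import *
print(arm.read_state()["grip_width"])
f=arm.grab_frame("wrist");g=arm.grab_frame("scene")["color"][180:360,200:440]
cv2.imwrite("pics/w1.png",np.hstack([f["color"][:,:],cv2.resize(g,(640,480))])[:, :]if 0 else cv2.resize(np.hstack([f["color"],cv2.resize(g,(640,480))]),(800,300)))
print(arm.read_state()["grip_width"])
E
```

```text
0.03634612339923593
0.035312469600635006
```

View pics/w1.png

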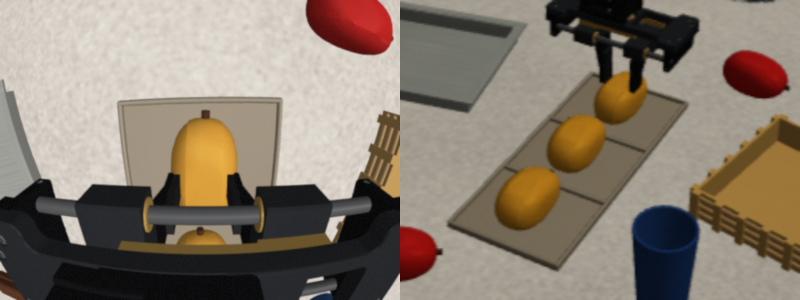

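Request:
apply_moves --pt "0 0 0 0 0 0 0.4" --pt "0 0 0 0 0 0 0.4" --pt "0 0 0 0 0 0 0.4" --squeeze 3

```text
time_s: 4.5
position: [0.4671, 0.0027, 0.0158]
tcp_rot: [2.221, 2.221, 0.0]
wrist_force: [-0.7, -1.3, 3.8]
grip_width: 0.035
```

```bash
python3 - <<'E'
from h import *
f=arm.grab_frame("wrist")["color"][150:480,200:460];S=arm.grab_frame("scene");g=S["color"][180:300,240:400]
cv2.imwrite("pics/w2.png",np.hstack([cv2.resize(f,(378,480)),cv2.resize(g,(422,480),interpolation=cv2.INTER_CUBIC)]))
T=arm.grab_frame("top")
for F,s in((T,110),(S,150)):print([(q[0].round(1).tolist(),q[2],round(q[3],1)) for q in cand(F,s)])
s=arm.read_state();print(s["grip_width"],s["wrist_force"],s["wrist_torque"])
p=s["position"]
for F in(T,S):
    c=F["camera_matrix"]@np.linalg.inv(F["extrinsics"])[:3]@np.r_[p,1];print("tcp px",c[:2]/c[2])
E
```

```text
[([313.3, 215.6], np.int32(303), np.float64(65.4)), ([311.5, 180.7], np.int32(602), np.float64(-0.7))]
[([315.8, 254.6], np.int32(1574), np.float64(1.7)), ([275.9, 298.3], np.int32(1097), np.float64(14.6))]
0.034892922335470776 [-0.37823197 -0.72115234  4.50268528] [-0.02084486  0.0049855   0.02736569]
tcp px [313.02217238 267.37299598]
tcp px [331.9257062 243.3087276]
```

View pics/w2.png

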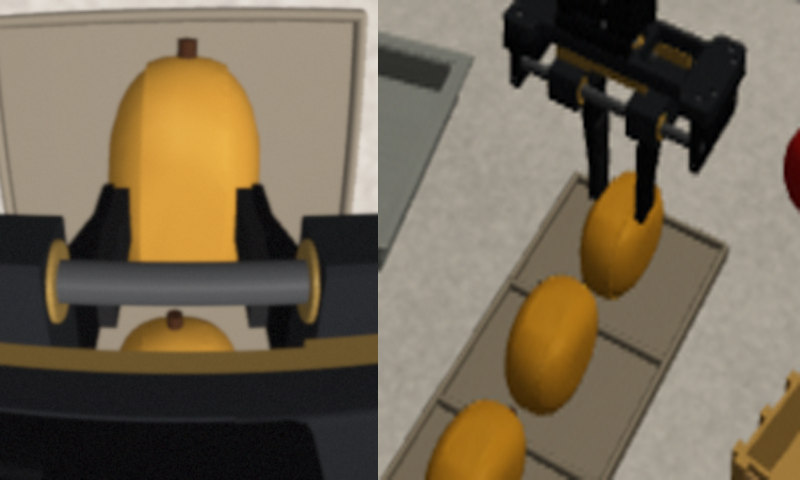

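Request:
apply_moves --pt "0 0 0 0 0 0 0.6" --pt "0 0 0 0 0 0 0.75" --pt "0 0 0 0 0 0 0.85" --pt "0 0 3 0 0 0 0.85" --pt "0 0 0 0 0 0 0.85" --squeeze 3

```text
time_s: 5.15
position: [0.4662, 0.0029, 0.012]
tcp_rot: [-2.221, -2.22, 0.001]
wrist_force: [0.2, 0.5, 0.1]
grip_width: 0.0667
```

Request:
apply_moves --pt "0 0 0 0 0 0 0.75" --pt "0 0 0 0 0 0 0.7" --pt "0 0 0 0 0 0 0.65" --pt "0 0 0 0 0 0 0.6" --squeeze 3

```text
time_s: 5.55
position: [0.4668, 0.0027, 0.0127]
tcp_rot: [2.221, 2.221, -0.0]
wrist_force: [0.3, -0.0, -0.1]
grip_width: 0.0557
```

Request:
apply_moves --pt "0 0 0 0 0 0 0.6" --pt "0 0 0 0 0 0 0.6"

```text
time_s: 5.75
position: [0.4668, 0.0027, 0.0127]
tcp_rot: [2.221, 2.221, 0.0]
wrist_force: [-0.1, -0.5, -0.1]
grip_width: 0.0528
```

Request:
apply_moves --pt "0 0 0 0 0 0 0.5" --pt "0 0 0 0 0 0 0.5" --pt "0 0 0 0 0 0 0.5"

```text
time_s: 6.05
position: [0.4669, 0.0027, 0.0127]
tcp_rot: [2.221, 2.221, 0.0]
wrist_force: [0.3, -0.8, 0.1]
grip_width: 0.0445
```

Request:
apply_moves --pt "0 0 0 0 0 0 0.4" --pt "0 0 0 0 0 0 0.35" --pt "0 0 0 0 0 0 0.35" --pt "0 0 0 0 0 0 0.35" --squeeze 3

```text
time_s: 6.45
position: [0.4669, 0.0027, 0.0127]
tcp_rot: [2.221, 2.221, 0.0]
wrist_force: [0.2, 0.8, 0.2]
grip_width: 0.0421
```

Request:
apply_moves --pt "0 0 0 0 0 0 0.35" --pt "0 0 0 0 0 0 0.35" --pt "0 0 0 0 0 0 0.35" --pt "0 0 0 0 0 0 0.35" --squeeze 3

```text
time_s: 6.85
position: [0.4668, 0.0027, 0.0127]
tcp_rot: [2.221, 2.221, 0.0]
wrist_force: [-0.1, -0.4, 0.9]
grip_width: 0.0418
```

```bash
python3 - <<'E'
from h import *
s=arm.read_state();S=arm.grab_frame("scene");W=arm.grab_frame("wrist")
M=R.from_rotvec(s["tcp_rot"]).as_matrix();w=s["grip_width"]/2
g=cv2.resize(S["color"][170:290,250:390],(560,480),interpolation=cv2.INTER_CUBIC)
for z in (0,-.0187,-.07):
  for sx in(-1,1):
    p=s["position"]+M@[sx*w,0,z]
    c=S["camera_matrix"]@np.linalg.inv(S["extrinsics"])[:3]@np.r_[p,1];c=c[:2]/c[2]
    cv2.circle(g,(int((c[0]-250)*4),int((c[1]-170)*4)),3,(255,0,255),-1)
cv2.imwrite("pics/s3.png",g);print(s["position"],w,s["wrist_force"],s["joint_pos"])
E
```

```text
[0.46684865 0.00270404 0.01266383] 0.020897521655653097 [-0.05020206 -0.39069761  0.92535427] [-2.34259006e-01  6.31275035e-01  1.96293377e+00 -2.15342940e-05
  5.47344107e-01 -1.80507265e+00]
```

View pics/s3.png

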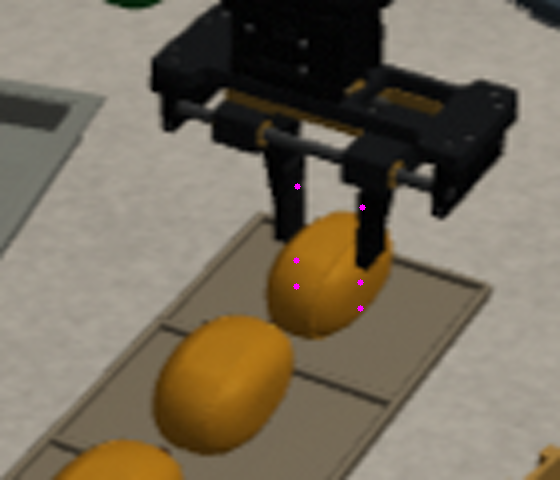

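Request:
apply_moves --pt "0 0 0 0 0 0 0.3" --pt "0 0 0 0 0 0 0.3" --pt "0 0 0 0 0 0 0.3" --pt "0 0 -5 0 0 0 0.3" --pt "0 0 -10 0 0 0 0.3" --pt "0 0 -15 0 0 0 0.3" --pt "0 0 -10 0 0 0 0.3" --pt "0 0 0 0 0 0 0.3" --squeeze 6

```text
time_s: 7.75
position: [0.4679, 0.0025, 0.0542]
tcp_rot: [2.219, 2.22, 0.003]
wrist_force: [0.0, 0.2, 0.1]
grip_width: 0.0258
```

```bash
python3 - <<'E'
from h import *
s=arm.read_state();S=arm.grab_frame("scene");W=arm.grab_frame("wrist");T=arm.grab_frame("top")
M=R.from_rotvec(s["tcp_rot"]).as_matrix();w=s["grip_width"]/2
F=S["color"].copy();F[::1]
g=cv2.resize(S["color"][170:290,250:390],(560,480),interpolation=cv2.INTER_CUBIC)
for z in (0,-.0187,-.07):
  for sx in(-1,1):
    p=s["position"]+M@[sx*w,0,z]
    c=S["camera_matrix"]@np.linalg.inv(S["extrinsics"])[:3]@np.r_[p,1];c=c[:2]/c[2]
    cv2.circle(g,(int((c[0]-250)*4),int((c[1]-170)*4)),3,(255,0,255),-1)
v=W["color"][150:480,240:420];v=cv2.resize(v,(240,480))
cv2.imwrite("pics/s4.png",np.hstack([g,v]));print(s["position"],w,s["wrist_force"],W["mount"].round(3).tolist(),W["camera_matrix"][0])
for F,q in((T,110),(S,150)):print([(q[0].round(1).tolist(),q[2],round(q[3],1)) for q in cand(F,q)])
E
```

```text
[0.46794363 0.00251303 0.05423041] 0.012918032712832048 [0.04388211 0.2090904  0.09715461] [[1.0, -0.0, 0.001, -0.0], [-0.0, 0.954, 0.3, -0.082], [-0.001, -0.3, 0.954, -0.2], [0.0, 0.0, 0.0, 1.0]] [371.64829954   0.         325.29086373]
[([313.5, 213.4], np.int32(214), np.float64(73.7)), ([311.5, 180.7], np.int32(601), np.float64(-0.8))]
[([317.5, 252.9], np.int32(1711), np.float64(1.4)), ([275.9, 298.3], np.int32(1097), np.float64(14.6))]
```

View pics/s4.png

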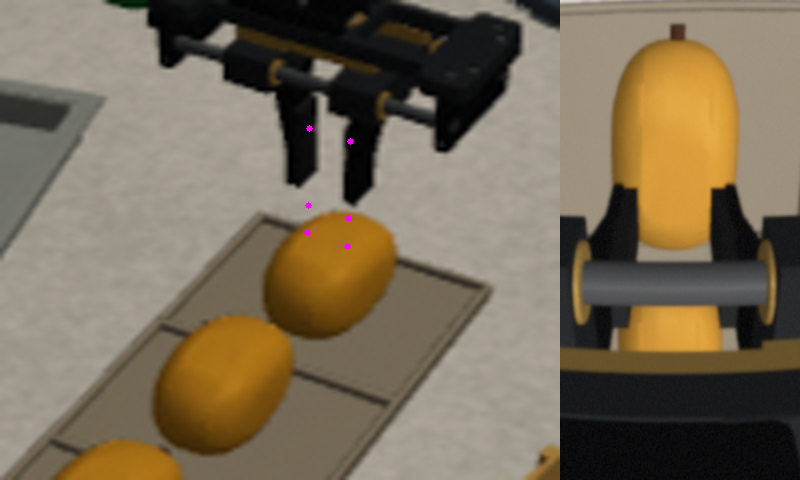

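```bash
cat >> h.py <<'E'
def wproj(W,pos,M,p):
    c=np.linalg.inv(W["mount"])@np.r_[M.T@(np.asarray(p)-pos),1];c=c[:3]
    th=np.arctan2(np.hypot(c[0],c[1]),c[2]);k=W["camera_matrix"]
    return k[:2,2]+k[0,0]*th*c[:2]/np.hypot(c[0],c[1])
def proj(S,p):
    c=S["camera_matrix"]@np.linalg.inv(S["extrinsics"])[:3]@np.r_[p,1];return c[:2]/c[2]
E
python3 - <<'E'
from h import *
s=arm.read_state();W=arm.grab_frame("wrist");S=arm.grab_frame("scene")
M=R.from_rotvec(s["tcp_rot"]).as_matrix();P=s["position"];w=s["grip_width"]/2
for d in ([0,0,0],[0,0,.025],[-.03,0,0]):
    q=P+d
    print(d,"mango1 ends/top", [wproj(W,q,M,p).round(0).tolist() for p in ([.418,.0024,.031],[.466,.0024,.057],[.514,.0024,.031],[.466,.031,.031],[.466,-.027,.031])])
    print("  scene tips",[proj(S,q+M@[sx*w,0,0]).round(1).tolist() for sx in(-1,1)])
print("wrist tips",[wproj(W,P,M,P+M@[sx*w,0,z]).round(0).tolist() for sx in(-1,1) for z in(0,-.025)])
E
```

```text
[0, 0, 0] mango1 ends/top [[325.0, 177.0], [325.0, 268.0], [325.0, 317.0], [370.0, 252.0], [279.0, 252.0]]
  scene tips [[327.2, 228.5], [337.5, 231.9]]
[0, 0, 0.025] mango1 ends/top [[325.0, 171.0], [325.0, 252.0], [325.0, 301.0], [366.0, 240.0], [283.0, 240.0]]
  scene tips [[327.3, 219.4], [337.7, 222.8]]
[-0.03, 0, 0] mango1 ends/top [[325.0, 225.0], [325.0, 313.0], [325.0, 353.0], [368.0, 294.0], [281.0, 294.0]]
  scene tips [[333.5, 221.9], [343.7, 225.2]]
wrist tips [[303.0, 266.0], [300.0, 284.0], [348.0, 266.0], [351.0, 284.0]]
```

The free fingertips show about 11 px (roughly 28 mm) above where the TCP reading predicts them. The wrist camera's view of the mango agrees with the pose, so the fingers really end about 28 mm short of the stated TCP. The pinch only caught the mango's upper slope and slipped off. I'll go deeper in steps and watch the wrist force.

Request:
apply_moves --pt "0 0 0 0 0 0 0.7" --pt "0 0 0 0 0 0 1" --pt "0 0 0 0 0 0 1" --pt "0 0 20 0 0 0 1" --pt "0 0 15 0 0 0 1" --pt "0 0 15 0 0 0 1" --pt "0 0 5 0 0 0 1" --pt "0 0 5 0 0 0 1" --pt "0 0 3 0 0 0 1" --pt "0 0 0 0 0 0 1" --squeeze 3

```text
time_s: 9.0
position: [0.4669, 0.0027, -0.0103]
tcp_rot: [2.221, 2.221, 0.0]
wrist_force: [0.2, -0.9, -0.9]
grip_width: 0.0861
```

Request:
apply_moves --pt "0 0 3 0 0 0 0.85" --pt "0 0 0 0 0 0 0.75" --pt "0 0 0 0 0 0 0.7" --pt "0 0 0 0 0 0 0.65" --pt "0 0 0 0 0 0 0.6" --pt "0 0 0 0 0 0 0.5" --pt "0 0 0 0 0 0 0.4" --pt "0 0 0 0 0 0 0.4" --pt "0 0 0 0 0 0 0.4" --squeeze 6

```text
time_s: 9.9
position: [0.4669, 0.0027, -0.0132]
tcp_rot: [2.221, 2.221, 0.0]
wrist_force: [-0.5, -0.6, 3.3]
grip_width: 0.0482
```

Width is 48.2 mm at 6 N, so this one is ripe, matching the text's figure. Lift with 9 N.

Request:
apply_moves --pt "0 0 0 0 0 0 0.3" --pt "0 0 0 0 0 0 0.3" --pt "0 0 0 0 0 0 0.3" --pt "0 0 -4 0 0 0 0.3" --pt "0 0 -8 0 0 0 0.3" --pt "0 0 -15 0 0 0 0.3" --pt "0 0 -15 0 0 0 0.3" --pt "0 0 0 0 0 0 0.3" --squeeze 9

```text
time_s: 10.7
position: [0.4679, 0.0025, 0.0301]
tcp_rot: [2.22, 2.22, 0.003]
wrist_force: [1.0, -0.8, -1.7]
grip_width: 0.0432
```

Request:
apply_moves --pt "0 0 -20 0 0 0 0.3" --pt "0 0 -25 0 0 0 0.3" --pt "-10 1.2 -15 0 0 0 0.3" --pt "-20 2.4 0 0 0 0 0.3" --pt "-30 3.6 0 0 0 0 0.3" --pt "-35 4.2 0 0 0 0 0.3" --pt "-35 4.2 0 0 0 0 0.3" --pt "-35 4.2 0 0 0 0 0.3" --pt "-35 4.2 0 0 0 0 0.3" --pt "-35 4.2 0 0 0 0 0.3" --pt "-35 4.2 0 0 0 0 0.3" --pt "-35 4.2 0 0 0 0 0.3" --pt "-35 4.2 0 0 0 0 0.3" --pt "-28 3.4 0 0 0 0 0.3" --pt "-16 1.9 0 0 0 0 0.3" --pt "-8 1 0 0 0 0 0.3" --pt "0 0 0 0 0 -3.9 0.3" --pt "0 0 0 0 0 -3.9 0.3" --pt "0 0 0 0 0 -3.9 0.3" --pt "0 0 0 0 0 0 0.3"

```text
time_s: 12.7
position: [0.5135, -0.3873, 0.0881]
tcp_rot: [-1.981, -2.435, -0.001]
wrist_force: [0.1, -0.4, -1.7]
grip_width: 0.0433
```

Request:
apply_moves --pt "0 0 20 0 0 0 0.3" --pt "0 0 30 0 0 0 0.3" --pt "0 0 20 0 0 0 0.3" --pt "0 0 15 0 0 0 0.3" --pt "0 0 8 0 0 0 0.3" --pt "0 0 3 0 0 0 0.3" --pt "0 0 2 0 0 0 0.3" --pt "0 0 0 0 0 0 0.3"

```text
time_s: 13.5
position: [0.5144, -0.3897, -0.0087]
tcp_rot: [1.983, 2.435, -0.0]
wrist_force: [-0.3, 0.8, -2.1]
grip_width: 0.043
```

Request:
apply_moves --pt "0 0 1.5 0 0 0 0.3" --pt "0 0 1.5 0 0 0 0.3" --pt "0 0 0 0 0 0 0.3"

```text
time_s: 13.8
position: [0.514, -0.3894, -0.0121]
tcp_rot: [1.983, 2.436, -0.0]
wrist_force: [-0.4, -0.3, -2.3]
grip_width: 0.043
```

Request:
apply_moves --pt "0 0 1.5 0 0 0 0.3" --pt "0 0 1 0 0 0 0.3" --pt "0 0 0 0 0 0 0.3"

```text
time_s: 14.1
position: [0.5142, -0.39, -0.0132]
tcp_rot: [1.982, 2.435, -0.001]
wrist_force: [-1.1, 1.1, 7.0]
grip_width: 0.0433
```

Request:
apply_moves --pt "0 0 -0.5 0 0 0 0.5" --pt "0 0 0 0 0 0 0.6" --pt "0 0 0 0 0 0 0.7" --pt "0 0 0 0 0 0 0.8" --pt "0 0 0 0 0 0 0.95" --pt "0 0 -10 0 0 0 1" --pt "0 0 -30 0 0 0 1" --pt "0 0 -40 0 0 0 1" --pt "0 0 -20 0 0 3.9 1" --pt "0 0 0 0 0 3.9 1" --pt "0 0 0 0 0 3.9 1" --pt "0 0 0 0 0 0 1"

```text
time_s: 15.3
position: [0.5141, -0.3894, 0.0864]
tcp_rot: [2.221, 2.221, 0.0]
wrist_force: [-0.4, 0.7, 0.4]
grip_width: 0.0873
```

Request:
apply_moves --pt "15 2.6 0 0 0 0 1" --pt "30 5.2 0 0 0 0 1" --pt "40 6.9 0 0 0 0 1" --pt "40 6.9 0 0 0 0 1" --pt "40 6.9 0 0 0 0 1" --pt "40 6.9 0 0 0 0 1" --pt "40 6.9 0 0 0 0 1" --pt "40 6.9 0 0 0 0 1" --pt "40 6.9 0 0 0 0 1" --pt "35 6 0 0 0 0 1" --pt "20 3.3 0 0 0 0 1" --pt "10 1.6 0 0 0 0 1" --pt "0 0 0 0 0 0 1" --pt "0 0 20 0 0 -1.4 1" --pt "0 0 30 0 0 0 1" --pt "0 0 25 0 0 0 1" --pt "0 0 15 0 0 0 1" --pt "0 0 8 0 0 0 1" --pt "0 0 0 0 0 0 1" --squeeze 6

```text
time_s: 17.2
position: [0.5804, 0.0001, -0.0132]
tcp_rot: [-2.194, -2.247, 0.002]
wrist_force: [0.6, 0.5, 0.9]
grip_width: 0.0868
```

Request:
apply_moves --pt "0 0 3 0 0 0 0.85" --pt "0 0 0 0 0 0 0.75" --pt "0 0 0 0 0 0 0.7" --pt "0 0 0 0 0 0 0.65" --pt "0 0 0 0 0 0 0.6" --pt "0 0 0 0 0 0 0.5" --pt "0 0 0 0 0 0 0.4" --pt "0 0 0 0 0 0 0.4"

```text
time_s: 18.0
position: [0.5813, 0.0006, -0.0148]
tcp_rot: [2.193, 2.248, 0.001]
wrist_force: [-1.2, -0.1, 5.7]
grip_width: 0.0567
```

Hard (56.7 mm at 6 N), so it goes to the basket.

Request:
apply_moves --pt "0 0 0 0 0 0 0.4" --pt "0 0 0 0 0 0 0.4" --pt "0 0 -4 0 0 0 0.4" --pt "0 0 -8 0 0 0 0.4" --pt "0 0 -15 0 0 0 0.4" --pt "0 0 -15 0 0 0 0.4" --pt "0 0 0 0 0 0 0.4" --squeeze 10

```text
time_s: 18.7
position: [0.5828, 0.0005, 0.0291]
tcp_rot: [2.191, 2.246, 0.004]
wrist_force: [0.6, -0.3, -2.6]
grip_width: 0.0557
```

Request:
apply_moves --pt "0 0 -20 0 0 1.4 0.4" --pt "0 0 -30 0 0 0 0.4" --pt "10 -1.2 -20 0 0 0 0.4" --pt "20 -2.4 0 0 0 0 0.4" --pt "30 -3.5 0 0 0 0 0.4" --pt "35 -4.1 0 0 0 0 0.4" --pt "35 -4.1 0 0 0 0 0.4" --pt "35 -4.1 0 0 0 0 0.4" --pt "35 -4.1 0 0 0 0 0.4" --pt "35 -4.1 0 0 0 0 0.4" --pt "35 -4.1 0 0 0 0 0.4" --pt "35 -4.1 0 0 0 0 0.4" --pt "30 -3.5 0 0 0 0 0.4" --pt "20 -2.4 0 0 0 0 0.4" --pt "12 -1.4 0 0 0 0 0.4" --pt "6 -0.7 0 0 0 0 0.4" --pt "0 0 0 0 0 3.5 0.4" --pt "0 0 0 0 0 3.5 0.4" --pt "0 0 0 0 0 3.4 0.4" --pt "0 0 0 0 0 0 0.4"

```text
time_s: 20.7
position: [0.5372, 0.3725, 0.0964]
tcp_rot: [2.415, 2.01, -0.002]
wrist_force: [-0.2, 0.1, -3.3]
grip_width: 0.0563
```

Request:
apply_moves --pt "0 0 20 0 0 0 0.4" --pt "0 0 30 0 0 0 0.4" --pt "0 0 25 0 0 0 0.4" --pt "0 0 15 0 0 0 0.4" --pt "0 0 8 0 0 0 0.4" --pt "0 0 4 0 0 0 0.4" --pt "0 0 3 0 0 0 0.4" --pt "0 0 0 0 0 0 0.4"

```text
time_s: 21.5
position: [0.5377, 0.374, -0.0077]
tcp_rot: [2.413, 2.011, 0.002]
wrist_force: [-0.5, -0.5, -2.1]
grip_width: 0.0557
```

Request:
apply_moves --pt "0 0 1.5 0 0 0 0.4" --pt "0 0 1 0 0 0 0.4" --pt "0 0 0 0 0 0 0.4"

```text
time_s: 21.8
position: [0.5372, 0.3738, -0.0105]
tcp_rot: [2.413, 2.011, 0.001]
wrist_force: [-0.4, -0.5, -3.5]
grip_width: 0.0559
```

Request:
apply_moves --pt "0 0 1.5 0 0 0 0.4" --pt "0 0 1.5 0 0 0 0.4" --pt "0 0 0 0 0 0 0.4"

```text
time_s: 22.1
position: [0.5369, 0.3736, -0.0141]
tcp_rot: [-2.413, -2.011, 0.001]
wrist_force: [0.3, -0.0, -2.6]
grip_width: 0.0558
```

Request:
apply_moves --pt "0 0 1 0 0 0 0.4" --pt "0 0 1 0 0 0 0.4" --pt "0 0 0 0 0 0 0.4"

```text
time_s: 22.4
position: [0.5372, 0.3738, -0.0147]
tcp_rot: [2.413, 2.011, 0.0]
wrist_force: [-2.0, -0.6, 4.5]
grip_width: 0.0563
```

Request:
apply_moves --pt "0 0 -0.5 0 0 0 0.66" --pt "0 0 0 0 0 0 0.72" --pt "0 0 0 0 0 0 0.8" --pt "0 0 0 0 0 0 0.95" --pt "0 0 -10 0 0 0 1" --pt "0 0 -30 0 0 0 1" --pt "0 0 -45 0 0 0 1" --pt "0 0 -20 0 0 -3.5 1" --pt "0 0 0 0 0 -3.5 1" --pt "0 0 0 0 0 -3.4 1" --pt "0 0 0 0 0 0 1" --squeeze 6

```text
time_s: 23.5
position: [0.5374, 0.3739, 0.0907]
tcp_rot: [2.221, 2.221, 0.002]
wrist_force: [-0.1, -1.1, 0.6]
grip_width: 0.0871
```

Request:
apply_moves --pt "-12 5.3 0 0 0 0 1" --pt "-25 11 0 0 0 0 1" --pt "-35 15.4 0 0 0 0 1" --pt "-35 15.4 0 0 0 0 1" --pt "-35 15.4 0 0 0 0 1" --pt "-35 15.4 0 0 0 0 1" --pt "-35 15.4 0 0 0 0 1" --pt "-35 15.4 0 0 0 0 1" --pt "-35 15.4 0 0 0 0 1" --pt "-35 15.4 0 0 0 0 1" --pt "-30 13.2 0 0 0 0 1" --pt "-16 7 0 0 0 0 1" --pt "-8 3.3 0 0 0 0 1" --pt "0 0 0 0 0 0 1" --pt "0 0 20 0 0 0 1" --pt "0 0 30 0 0 0 1" --pt "0 0 25 0 0 0 1" --pt "0 0 18 0 0 0 1" --pt "0 0 8 0 0 0 1" --pt "0 0 0 0 0 0 1"

```text
time_s: 25.5
position: [0.6991, 0.0038, -0.0125]
tcp_rot: [-2.219, -2.221, 0.002]
wrist_force: [0.8, 0.1, -0.1]
grip_width: 0.0873
```

Request:
apply_moves --pt "0 0 4 0 0 0 0.85" --pt "0 0 0 0 0 0 0.75" --pt "0 0 0 0 0 0 0.7" --pt "0 0 0 0 0 0 0.65" --pt "0 0 0 0 0 0 0.6" --pt "0 0 0 0 0 0 0.5" --pt "0 0 0 0 0 0 0.4" --pt "0 0 0 0 0 0 0.4"

```text
time_s: 26.3
position: [0.7006, 0.0027, -0.0147]
tcp_rot: [2.221, 2.221, 0.001]
wrist_force: [-0.2, 0.5, 5.5]
grip_width: 0.0573
```

Also hard (57.3 mm): basket, second spot.

Request:
apply_moves --pt "0 0 0 0 0 0 0.4" --pt "0 0 0 0 0 0 0.4" --pt "0 0 -4 0 0 0 0.4" --pt "0 0 -8 0 0 0 0.4" --pt "0 0 -15 0 0 0 0.4" --pt "0 0 -15 0 0 0 0.4" --pt "0 0 0 0 0 0 0.4" --squeeze 10

```text
time_s: 27.0
position: [0.7028, 0.0023, 0.0302]
tcp_rot: [2.217, 2.218, 0.006]
wrist_force: [1.2, -0.0, -1.5]
grip_width: 0.0561
```

Request:
apply_moves --pt "0 0 -20 0 0 0 0.4" --pt "0 0 -30 0 0 0 0.4" --pt "8 -5.6 -20 0 0 0 0.4" --pt "16 -11.2 0 0 0 0 0.4" --pt "24 -16.7 0 0 0 0 0.4" --pt "26 -18.1 0 0 0 0 0.4" --pt "26 -18.1 0 0 0 0 0.4" --pt "26 -18.1 0 0 0 0 0.4" --pt "26 -18.1 0 0 0 0 0.4" --pt "26 -18.1 0 0 0 0 0.4" --pt "26 -18.1 0 0 0 0 0.4" --pt "24 -16.7 0 0 0 0 0.4" --pt "18 -12.5 0 0 0 0 0.4" --pt "12 -8.4 0 0 0 0 0.4" --pt "6 -4.2 0 0 0 0 0.4" --pt "0 0 0 0 0 3.5 0.4" --pt "0 0 0 0 0 3.5 0.4" --pt "0 0 0 0 0 3.4 0.4" --pt "0 0 0 0 0 0 0.4"

```text
time_s: 28.9
position: [0.517, 0.2662, 0.0968]
tcp_rot: [2.414, 2.01, 0.001]
wrist_force: [0.2, 0.3, -2.4]
grip_width: 0.0559
```

Request:
apply_moves --pt "0 0 20 0 0 0 0.4" --pt "0 0 30 0 0 0 0.4" --pt "0 0 25 0 0 0 0.4" --pt "0 0 15 0 0 0 0.4" --pt "0 0 10 0 0 0 0.4" --pt "0 0 4 0 0 0 0.4" --pt "0 0 3 0 0 0 0.4" --pt "0 0 0 0 0 0 0.4"

```text
time_s: 29.7
position: [0.5168, 0.2667, -0.01]
tcp_rot: [2.413, 2.011, 0.001]
wrist_force: [0.1, 0.1, -1.8]
grip_width: 0.0559
```

Request:
apply_moves --pt "0 0 1.5 0 0 0 0.4" --pt "0 0 1.5 0 0 0 0.4" --pt "0 0 0 0 0 0 0.4"

```text
time_s: 30.0
position: [0.5163, 0.2668, -0.0131]
tcp_rot: [2.413, 2.011, 0.001]
wrist_force: [-0.9, -0.9, -2.0]
grip_width: 0.0561
```

Request:
apply_moves --pt "0 0 1 0 0 0 0.4" --pt "0 0 0.5 0 0 0 0.4" --pt "0 0 0 0 0 0 0.4"

```text
time_s: 30.3
position: [0.5162, 0.2668, -0.0146]
tcp_rot: [2.414, 2.011, 0.0]
wrist_force: [-0.4, -0.9, 0.6]
grip_width: 0.056
```

Touching the floor (0.6 N net, about 3 N of weight taken). I'll release, rise and clear the view.

Request:
apply_moves --pt "0 0 0.5 0 0 0 0.4" --pt "0 0 0 0 0 0 0.66" --pt "0 0 0 0 0 0 0.72" --pt "0 0 0 0 0 0 0.8" --pt "0 0 0 0 0 0 0.95" --pt "0 0 -10 0 0 0 1" --pt "0 0 -30 0 0 0 1" --pt "0 0 -45 0 0 0 1" --pt "0 0 -40 0 0 0 1" --pt "0 0 -20 0 0 0 1" --pt "-20 0 0 0 0 0 1" --pt "-40 0 0 0 0 0 1" --pt "-40 0 0 0 0 0 1" --pt "-40 0 0 0 0 0 1" --pt "-40 0 0 0 0 0 1" --pt "-40 0 0 0 0 0 1" --pt "-30 0 0 0 0 0 1" --pt "-10 0 0 0 0 0 1" --pt "0 0 0 0 0 0 1"

```text
time_s: 32.2
position: [0.4694, 0.01, 0.1301]
tcp_rot: [2.416, 2.007, 0.001]
wrist_force: [-0.2, -0.6, -0.0]
grip_width: 0.0867
```

```bash
python3 - <<'E'
from h import *
T=arm.grab_frame("top");S=arm.grab_frame("scene")
cv2.imwrite("pics/f.png",cv2.resize(np.vstack([T["color"][80:380,100:540],S["color"][120:420,120:560]]),(800*11//15,800))[:, :] if 0 else np.hstack([cv2.resize(T["color"][80:380,100:540],(400,273)),cv2.resize(S["color"][120:420,120:560],(400,273))]))
s=arm.read_state();print(s["time_s"],s["position"],s["wrist_force"])
E
```

```text
32.3 [0.46956647 0.01163456 0.12993957] [ 0.23565616  0.13227978 -0.99103701]
```

View pics/f.png

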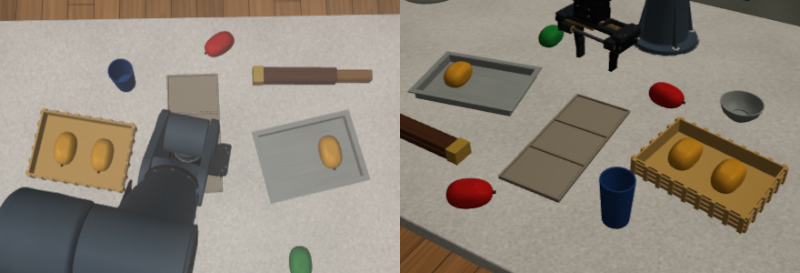

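The final view shows one mango flat in the steel tray at (330,152) and two in the basket at (65,148) and (102,155). The tumbler, press and bowl look unmoved, and the arm is clear.

```bash
python3 -c "
from plant import arm
print(arm.hand_in())"
```

```text
the job is handed in; nothing more can be done
None
```

All three mangoes are sorted and the job is handed in, at about 32 s of the 72 s allowed.

| Place | Width at 6 N | Verdict | Set down in |
|---|---|---|---|
| 1 | 48.2 mm | ripe | steel tray |
| 2 | 56.7 mm | hard | cane basket |
| 3 | 57.3 mm | hard | cane basket |

The grip setting never went above 10 N. I lowered each mango until the wrist force showed it touching the floor, then opened the fingers slowly.

**One thing disagreed:** the fingertips ended about 28 mm above the stated TCP, judging by the scene camera. Because of that, my first pinches (3–6 N) at place 1 caught only the mango's upper slope and slid off when I raised the arm. The mango stayed in its place, and after I went deeper it gave the expected width and lifted normally.

**Last checks:** the final pictures show one mango lying in the tray and two in the basket. The tumbler, press and bowl look unmoved, judged by eye and not measured, and the arm was clear of everything. I did not measure the mangoes' final positions.

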